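# Close the bench micrometer on the beech offcut

### The arm

A 6-joint arm with a two-finger parallel gripper is mounted at the origin on a cart in front of the work surface, level with it; the furniture and walls round the work are solid. World frame = base frame: x ahead of the robot, y to its left, z up, the work surface at z = 0. Lengths are in m, angles in rad, forces in N, time in s.
With the tool pointing down it reaches from about 0.35 to 0.975 m from the base axis. Payload 4.9 kg.
Tool frame: the origin (TCP) lies midway between the tips of the shut fingers; the grasp point (between the pads) lies behind it (manip.grasp_offset is the y of the grasp point in the tool frame, in m); y points along the fingers, z is the direction in which the jaws open and shut, and the axes are right-handed (so a half turn about y gives the same grasp; the last joint's range is limited). The gripper opens to 85 mm and grips with 20 to 120 N. Pads are 22 mm wide; open, the fingers measure 114 mm over their backs; the gripper's body (76 mm by 85 mm) begins 54 mm behind the grasp point. The pads swing forward as they close: fully open they stand 13 mm farther back than shut.
Start: joints at [1.123, 0.053, 1.613, -0, 1.476, -0.119], TCP at [0.202, 0.592, 0.231] pointing down, gripper open.
Joint ranges: [-3.01, 3.01], [-1.01, 2.22], [0.06, 2.58], [-1.02, 4.17], [0.09, 2.62], [-3.14, 3.14]. Speed limits (rad/s): [2.57, 2.57, 3.14, 3.14, 3.14, 3.14].

### API

Orientations are given as a unit quaternion [w, x, y, z].
In Python, from plant import manip gives the robot as it stands. The module is installed in compiled form; this text tells all that it offers.
- The arm moves only by the shell command python3 -m jog 'ROWS'. ROWS is a JSON object of lists of equal length, an entry for each row: "offset": the shift along the world's x, y, z in units of 50 mm (1.0 is 50 mm), a list of three; "angular": the turn, a rotation vector about the world's x, y, z in units of 6 degrees (1.0 is 6 degrees), a list of three; "jaw": the finger opening in mm, from 0 to 85.4. In form: {"offset": [[tx, ty, tz], ...], "angular": [[ax, ay, az], ...], "jaw": [jaw, ...]}. A call has 1 to 12 rows; each row shifts and turns the commanded pose from where the row before left it; what a row does not reach is not made up. A row lasts 1/10 s, in which the tool goes at most 50 mm and 8.59 degrees, less where a joint would pass 70% of its speed; a pose out of reach is approached as far as the arm can. A call is refused whole if a number of a shift passes 1 or a number of a turn 1, either way. A call with a gripper value outside its range is refused whole. The fingers move at their own pace and stop on an object; the grip force is fixed at half the most. Time passes only in rows, so rows that do not move let the fingers close. It gives the time, the measured TCP pose, the force and the opening at its end, in the units of the state.
- manip.state(): the state, without advancing time (a new reading comes with each control period).
- manip.grab_frame(name): name is "scene" or "top" or "wrist"; returns the picture (400x640x3 uint8, blue, green, red); there is no depth.
- manip.camera_model(name): a dict with "fx", "fy", "cx", "cy" (pixels), "k1" (the pictures are not rectified: a ray, as slopes to the right and down, at radius r is drawn at 1 + k1 r^2 times it, then the intrinsics apply), "rvec" (rotation vector, rad) and "tvec" (3), from world to camera coordinates, as OpenCV has them; the wrist camera has in their place "mount" (4x4, takes a point from camera to tool coordinates, whose origin is the TCP and whose axes are the tool frame's). Camera axes: x right, y down, z forward; pixel columns grow to the right and rows downward; lengths in m; the calibration is good to about 2 mm. A picture is of the moment at which its call begins: read the wrist's pose just before it. camera_model takes no time and is no camera call.
- manip.job_done(): hands the job in, once; it reports no verdict.
The state is a dict: "time": time; "joint_pos": joint angles; "joint_vel": joint speeds; "joint_efforts": joint torques, N m; "tool_pos": TCP position; "tool_rot": TCP orientation; "contact_force": force on the tool from outside, world axes, zero at the start; "ft_torque": the same for the moment, N m; "gripper_width": opening from 0.0 (shut) to 1.0 (fully open).
Only numpy, scipy, OpenCV 4.12 (cv2) and the standard library are available. Lean on these libraries where they do the work, as an engineer would, in place of code of your own. Each camera call takes 0.05 s, during which the arm holds its last target.

### The job

Two bench micrometers stand on the bench; measure the one that holds the light beech offcut. Turn the ratchet knob at its very top clockwise (seen from above) until the spindle closes on the offcut and the ratchet slips, let it slip about 30 degrees more, then let go and leave the offcut clamped on the anvil. Do not shove the offcut or force the spindle, and keep off the other micrometer, which holds the dark wedge.

Things in the scene. Friction and masses are not known exactly. Their poses are not given: they have to be found in the camera images.
- gauge_a_knob (a point): ratchet knob of the micrometer that holds the beech offcut: a dark steel upright cylinder, 32 mm across, 30 mm high, ribbed side, white line on top. The point is on its axis half-way up, 0.175 m above the bench; the knob turns but never rises or sinks. Round, so it can be gripped at any yaw
- gauge_a_screw (a joint): angle of its thimble and screw (rad), growing clockwise seen from above; starts between 0.2 and 0.6. The spindle sinks 5 mm per rad and meets the offcut at about 1.0, so 0.4 to 0.8 rad of turning closes it; there it stops. Takes 0.04 N m; stays where it is left
- gauge_a_ratchet (a joint): slip of the ratchet knob against the thimble (rad), 0 at the start, growing as the knob turns clockwise on a stopped thimble. Below 0.10 N m knob and thimble turn as one; above it the knob slips smoothly, without detents.
- gauge_a_spindle: the micrometer's steel spindle, an upright rod 14 mm across under the arm; the origin is the centre of its lower face, which presses on the offcut
- gauge_a_anvil (a point): centre of the top face of the steel anvil (46 x 70 mm) of the same micrometer, 28 mm above the bench, on the knob's axis; x points from the open throat to the column, z up
- offcut_mid (a point): centre of the beech offcut, a light wooden bar 140 x 40 x 28 mm with drill holes, lying loose and flat across the anvil, both ends sticking out of the throat; its own y runs along its length
- offcut: the same beech offcut (0.19 kg); the origin is the centre of its underside
- gauge_b: the other micrometer, same make and size, with a dark wooden wedge (149 x 32 x 22 mm) on its anvil; to be left alone. Origin on the bench on its knob's axis; x points from the open throat to the column; its base reaches from 55 mm before to 95 mm behind the axis
- gauge_a: the micrometer with the offcut: a grey C-frame fixed to the bench, base 150 x 110 mm, 190 mm high. Origin on the bench on the knob's axis; x points from the open throat to the column. Heights: top of the frame's arm 118 mm, aluminium thimble (27 mm across, black graduations) 122 to 155, bare neck (18 mm across) to 160, knob 160 to 190

How it is judged:
On the way:
1. the spindle has closed on the offcut (contact force between gauge_a_spindle and offcut above 1.5 N), for 0.05 s.
At the end, for the whole second after the job is handed in: The ratchet knob of the micrometer with the beech offcut has slipped at least 0.25 rad clockwise, and the spindle still presses on the offcut (over 1 N), which lies flat and at rest on the anvil, its centre within 40 mm of the anvil's (value of joint gauge_a_ratchet above 0.25 rad and contact force between gauge_a_spindle and offcut above 1 N and horizontal distance between offcut and gauge_a_anvil below 0.04 m and angle between offcut's own z axis and vertical below 0.1 rad and linear speed of offcut below 0.02 m/s); the robot touches nothing.
It fails at once if the spindle is forced onto the offcut (over 40 N) (contact force between gauge_a_spindle and offcut above 40 N).
It fails at once if the robot's fingers push or turn the other micrometer (over 3 N) (contact force between the fingers and gauge_b above 3 N).
It fails at once if the arm pushes the other micrometer (over 3 N) (contact force between the arm and gauge_b above 3 N).
It fails at once if the offcut is shoved more than 20 mm from where it lay (distance of offcut from where it was at the start of the episode above 0.02 m).
It also fails if it takes over 35 s, if anything falls off the work surface, if the arm or the gripper's body presses on something with over 40 N, if the wrist force passes 120 N, or if a joint passes its speed limit or range.

## Working session

There is one attempt and no reset: what is moved stays moved. The work goes in short steps, Python scripts to look and compute and a shell command to move; the robot and the scene stay as the last step left them, time stands still between calls to the robot, and variables do not carry over. Pictures are saved under pics/ and viewed, and the job is handed in when it is done.

```bash
mkdir -p pics
python3 - <<'E'
from plant import manip
import cv2
s=manip.state();print(s)
print(manip.grasp_offset)
for n in("scene","top","wrist"):
    print(n,manip.camera_model(n)); cv2.imwrite(f"pics/{n}0.png",manip.grab_frame(n))
E
```

```text
{'time': 0.0, 'joint_pos': array([ 1.12300792e+00,  5.33637631e-02,  1.61433743e+00, -4.80971100e-05,
        1.47596235e+00, -1.19020607e-01]), 'joint_vel': array([-0.00051199, -0.00110757, -0.0004486 , -0.00016641,  0.00069428,
       -0.00199109]), 'joint_efforts': array([ 9.26625289e-04, -3.93686736e+01, -3.70174813e+01, -1.64281810e-04,
        7.15271453e-03,  1.57699799e-05]), 'tool_pos': array([0.20154671, 0.59094258, 0.23003278]), 'tool_rot': array([-0.69686673,  0.69828212, -0.115901  ,  0.11552403]), 'contact_force': array([-0.17722605,  0.39266889, -0.37348971]), 'ft_torque': array([ 0.01309008,  0.03605192, -0.01706833]), 'gripper_width': 0.9938804834563325}
-0.0187
scene {'fx': 409.00517038529455, 'fy': 409.00517038529455, 'cx': 315.20540411905444, 'cy': 193.80330705234232, 'k1': -0.0633088651749767, 'rvec': array([ 2.27998376, -1.02096095,  0.36679599]), 'tvec': array([-0.22750513,  0.49903161,  0.63391215])}
top {'fx': 430.6364536432905, 'fy': 430.6364536432905, 'cx': 320.34524938209023, 'cy': 204.64751392990283, 'k1': 0.01494242484186996, 'rvec': array([ 2.16887019, -2.11244989,  0.14573892]), 'tvec': array([0.17031169, 0.56528269, 0.89905173])}
wrist {'fx': 348.32742346154714, 'fy': 348.32742346154714, 'cx': 316.57163520460904, 'cy': 198.26543242619334, 'k1': -0.0065806943715258515, 'mount': array([[ 2.48209442e-04,  9.48972294e-01,  3.15359355e-01,
        -8.02157909e-02],
       [ 2.14040422e-03, -3.15359147e-01,  9.48969982e-01,
        -1.41588649e-01],
       [ 9.99997679e-01,  4.39453186e-04, -2.10945942e-03,
        -6.82132413e-04],
       [ 0.00000000e+00,  0.00000000e+00,  0.00000000e+00,
         1.00000000e+00]])}
```

View pics/scene0.png

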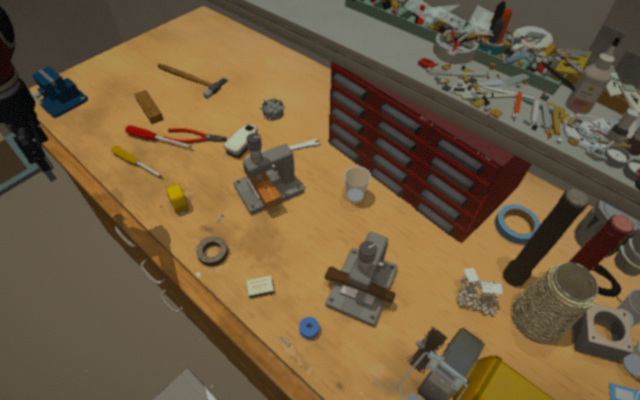

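View pics/top0.png

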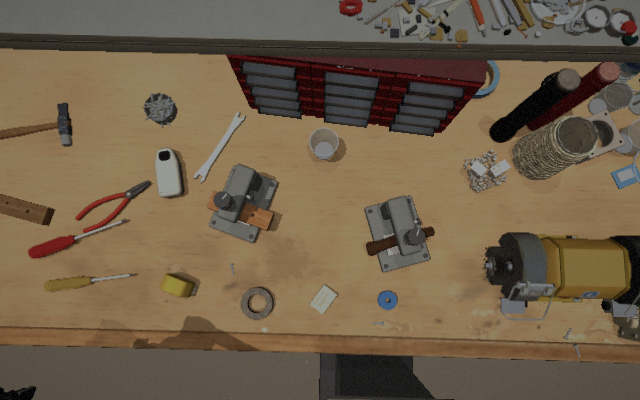

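View pics/wrist0.png

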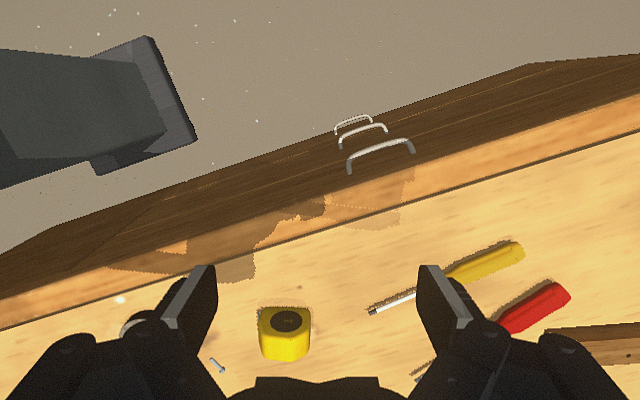

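The micrometer with the light offcut is at about (243,203) in top and (268,175) in scene. The dark wedge is at (400,235) in top. I'll enlarge both crops.

Run:
```python
import cv2
a=cv2.imread("pics/top0.png")[155:255,190:310]; b=cv2.imread("pics/scene0.png")[120:220,220:320]
cv2.imwrite("pics/c1.png",cv2.resize(a,None,fx=6,fy=6,interpolation=2)[:600]);cv2.imwrite("pics/c2.png",cv2.resize(b,None,fx=6,fy=6,interpolation=2))
```

```text
(no output)
```

View pics/c1.png

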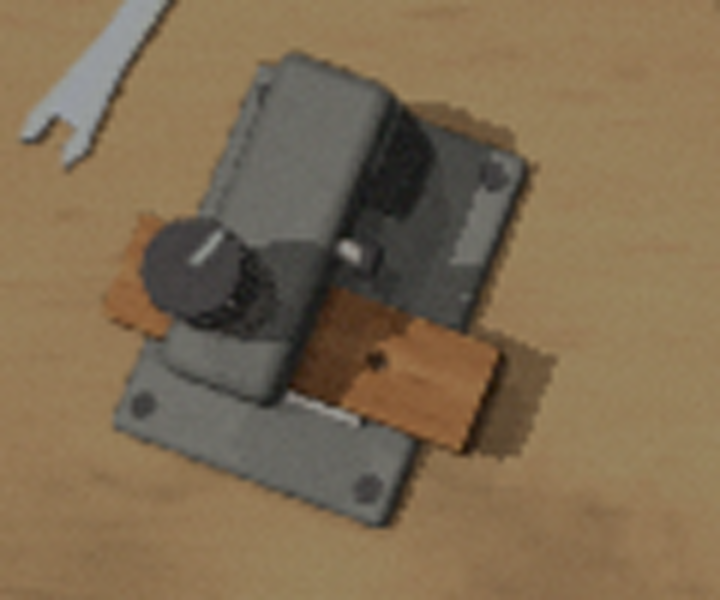

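View pics/c2.png

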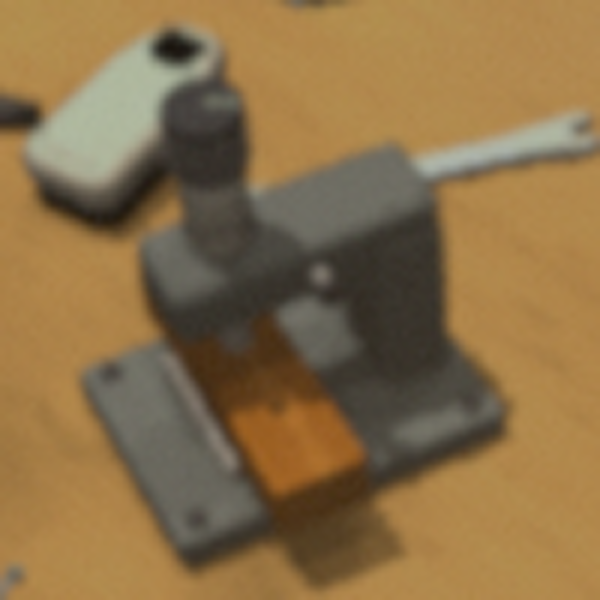

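Knob top centre: top view crop (193,268), i.e. pixel (222.2,199.7). Scene crop (207,103), i.e. pixel (254.5,137.2).

```bash
cat > h.py <<'E'
import numpy as np,cv2
from plant import manip
from scipy.spatial.transform import Rotation as R
def ray(name,uv,st=None):
    m=manip.camera_model(name)
    K=np.array([[m['fx'],0,m['cx']],[0,m['fy'],m['cy']],[0,0,1]])
    p=cv2.undistortPoints(np.array([[uv]],float),K,np.array([m['k1'],0,0,0]))[0,0]
    d=np.array([p[0],p[1],1])
    if name!='wrist':
        Rm=cv2.Rodrigues(m['rvec'])[0]; return -Rm.T@m['tvec'],Rm.T@d
    q=st['tool_rot'];Rt=R.from_quat([q[1],q[2],q[3],q[0]]).as_matrix()
    M=m['mount'];return st['tool_pos']+Rt@M[:3,3],Rt@M[:3,:3]@d
def atz(name,uv,z,st=None):
    o,d=ray(name,uv,st);return o+d*(z-o[2])/d[2]
E
python3 - <<'E'
from h import *
print(atz('top',(222.2,199.7),.19),atz('scene',(254.5,137.2),.19))
f=lambda u,v:(190+u/6,155+v/6)
# base corners top z~? and arm edges at .118
for u,v,z in [(390,95,.118),(275,400,.118),(290,55,.118),(170,355,.118),(120,425,0.0),(380,525,0),(525,160,0.0)]: print(u,v,atz('top',f(u,v),z))
# gauge b knob
print('b',atz('top',(413,233),.19))
s=manip.state();q=s['tool_rot'];print(R.from_quat([q[1],q[2],q[3],q[0]]).as_matrix())
E
```

```text
[0.54341546 0.36447433 0.19      ] [0.54635555 0.36087632 0.19      ]
390 95 [0.61546791 0.31887361 0.118     ]
275 400 [0.51073997 0.3520848  0.118     ]
290 55 [0.62847666 0.35351407 0.118     ]
170 355 [0.52491478 0.38798317 0.118     ]
120 425 [0.51173672 0.43480959 0.        ]
380 525 [0.47657255 0.33453455 0.        ]
525 160 [0.61774507 0.28578821 0.        ]
b [0.49116087 0.01371787 0.19      ]
[[ 9.46438527e-01 -7.36887313e-04  3.22883217e-01]
 [-3.22883987e-01 -1.49517782e-03  9.46437370e-01]
 [-2.14649868e-04 -9.99998611e-01 -1.65302300e-03]]
```

```bash
python3 -m jog '{"offset":[[0.75,-0.5,0.07],[0.75,-0.5,0.07],[0.75,-0.5,0.07],[0.75,-0.5,0.07],[0.75,-0.5,0.07],[0.75,-0.5,0.07],[0.75,-0.5,0.07],[0.75,-0.5,0.07],[0.8,-0.5,0.07],[0,0,0],[0,0,0]],"angular":[[0,0,0],[0,0,0],[0,0,0],[0,0,0],[0,0,0],[0,0,0],[0,0,0],[0,0,0],[0,0,0],[0,0,0],[0,0,0]],"jaw":[85,85,85,85,85,85,85,85,85,85,85]}'
python3 - <<'E'
from h import *
s=manip.state();np.save('s1.npy',s,allow_pickle=True);print(s['joint_pos'])
cv2.imwrite('pics/w1.png',manip.grab_frame('wrist'))
E
```

```text
time: 1.25
tool_pos: [0.5423, 0.3658, 0.2622]
tool_rot: [-0.697, 0.698, -0.117, 0.116]
contact_force: [-1.1, -0.2, 0.3]
gripper_width: 0.997
[ 4.79531403e-01  1.04952722e-01  1.50644633e+00  4.83171393e-04
  1.53138630e+00 -7.60469073e-01]
```

View pics/w1.png

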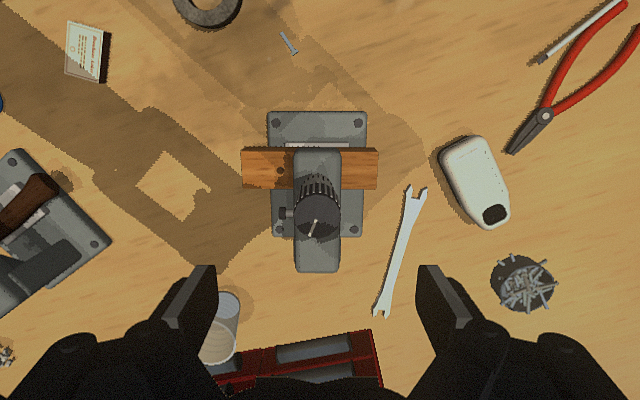

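The wrist view shows the gauge square to the jaws. The knob top circle is centred near (317,217) and spans columns 293–341.

Run:
```python
from h import *
im=cv2.imread('pics/w1.png');cv2.imwrite('pics/w1c.png',cv2.resize(im[160:260,267:367],None,fx=6,fy=6,interpolation=2))
s=np.load('s1.npy',allow_pickle=True).item()
for p in [(317,217),(317,219)]: print(atz('wrist',p,.19,s))
```

```text
[0.54549462 0.36368519 0.19      ]
[0.5468331  0.36322571 0.19      ]
```

View pics/w1c.png

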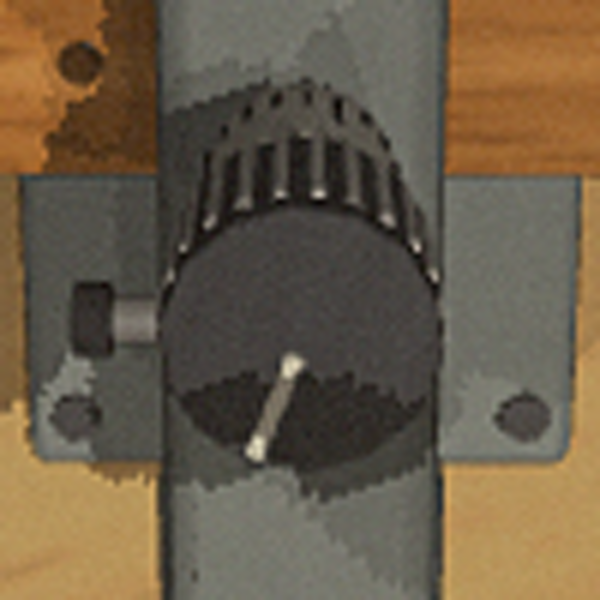

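```bash
python3 -m jog '{"offset":[[0.054,-0.044,0],[0,0,-0.36],[0,0,-0.36],[0,0,-0.36],[0,0,-0.36],[0,0,-0.36],[0,0,-0.36],[0,0,0],[0,0,0]],"angular":[[0,0,0],[0,0,0],[0,0,0],[0,0,0],[0,0,0],[0,0,0],[0,0,0],[0,0,0],[0,0,0]],"jaw":[85,85,85,85,70,50,40,40,40]}'
python3 - <<'E'
from h import *
s=manip.state();np.save('s2.npy',s,allow_pickle=True);print(s['tool_pos'],s['contact_force'],s['ft_torque'])
cv2.imwrite('pics/w2.png',manip.grab_frame('wrist'))
E
```

```text
time: 2.2
tool_pos: [0.5444, 0.3642, 0.1542]
tool_rot: [-0.697, 0.698, -0.116, 0.115]
contact_force: [0.2, 0.7, 0.5]
gripper_width: 0.467
[0.5443752  0.36418443 0.15416841] [0.20357041 0.72167012 0.46127346] [-0.01680843 -0.02579241 -0.01364123]
```

View pics/w2.png

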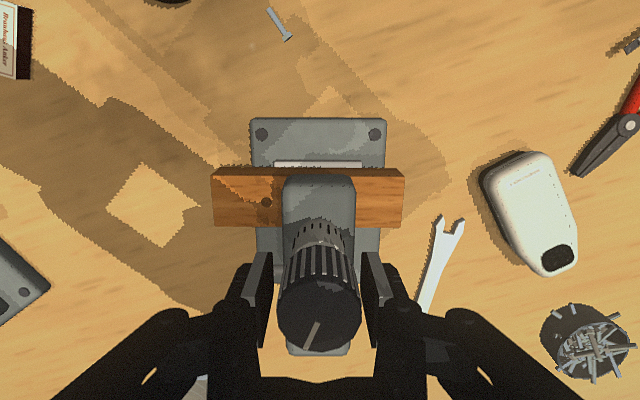

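The knob sits between the pads: its top is centred near (319,311), with pad inner faces at about columns 272 and 363. I'll check the offset along the tool x axis.

Run:
```python
from h import *
im=cv2.imread('pics/w2.png');cv2.imwrite('pics/w2c.png',cv2.resize(im[230:370,240:400],None,fx=4,fy=4,interpolation=2))
s=np.load('s2.npy',allow_pickle=True).item()
for p in [(319,308),(319,312)]: print(atz('wrist',p,.19,s)-s['tool_pos'])
```

```text
[-0.00350803  0.0011585   0.03583159]
[-0.00190515  0.000615    0.03583159]
```

View pics/w2c.png

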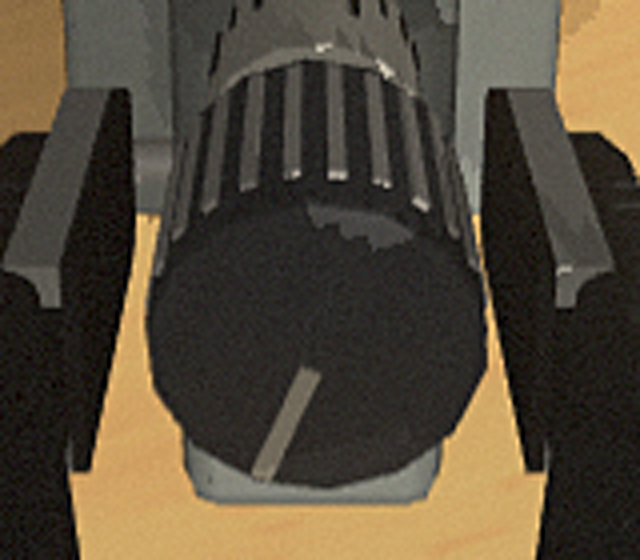

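```bash
python3 -m jog '{"offset":[[0,0,0],[0,0,0],[0,0,0],[0,0,0]],"angular":[[0,0,0],[0,0,0],[0,0,0],[0,0,0]],"jaw":[25,25,25,25]}'; python3 -c "
from h import *
s=manip.state();print(s['contact_force'],s['ft_torque'],s['tool_pos'])"
python3 -m jog '{"offset":[[0,0,0],[0,0,0]],"angular":[[0,0,-0.6],[0,0,-0.6]],"jaw":[25,25]}'; python3 -c "
from h import *
s=manip.state();print(s['contact_force'],s['ft_torque'],s['tool_pos'])"
```

```text
time: 2.65
tool_pos: [0.5454, 0.3647, 0.1565]
tool_rot: [0.698, -0.697, 0.115, -0.117]
contact_force: [-0.1, 0.7, 4.4]
gripper_width: 0.361
[-0.09391772  0.71080366  4.44555317] [-0.00590058 -0.05610457 -0.00244127] [0.54538161 0.36473611 0.15647214]
time: 2.85
tool_pos: [0.5453, 0.3647, 0.1564]
tool_rot: [0.689, -0.688, 0.159, -0.161]
contact_force: [-0.0, 0.4, 4.1]
gripper_width: 0.362
[-0.04878613  0.38416671  4.14567752] [ 0.01336545 -0.01838144  0.05394117] [0.54533126 0.36474743 0.15643699]
```

```bash
for i in 1; do python3 -m jog '{"offset":[[0,0,0],[0,0,0],[0,0,0],[0,0,0],[0,0,0]],"angular":[[0,0,-0.6],[0,0,-0.6],[0,0,-0.6],[0,0,-0.6],[0,0,-0.6]],"jaw":[25,25,25,25,25]}'; done; python3 -c "
from h import *
s=manip.state();print(s['contact_force'],s['ft_torque'])"
python3 -m jog '{"offset":[[0,0,0],[0,0,0],[0,0,0],[0,0,0],[0,0,0]],"angular":[[0,0,-0.6],[0,0,-0.6],[0,0,-0.6],[0,0,-0.6],[0,0,-0.6]],"jaw":[25,25,25,25,25]}';python3 -c "
from h import *
s=manip.state();print(s['contact_force'],s['ft_torque'])"
```

```text
time: 3.35
tool_pos: [0.5453, 0.3647, 0.1564]
tool_rot: [0.656, -0.655, 0.265, -0.267]
contact_force: [-0.4, 0.0, 4.7]
gripper_width: 0.363
[-0.42131805  0.01592333  4.74472413] [ 0.00984907 -0.03259957  0.01446845]
time: 3.85
tool_pos: [0.5453, 0.3647, 0.1564]
tool_rot: [0.606, -0.605, 0.365, -0.366]
contact_force: [-0.1, -0.1, 4.8]
gripper_width: 0.36
[-0.07281645 -0.12321777  4.7729305 ] [-0.00570421 -0.04558937  0.09536565]
```

```bash
python3 -m jog '{"offset":[[0,0,0],[0,0,0],[0,0,0]],"angular":[[0,0,-0.6],[0,0,-0.6],[0,0,-0.6]],"jaw":[25,25,25]}'; python3 -c "
from h import *
s=manip.state();print(s['contact_force'],s['ft_torque'],s['joint_pos'])"
```

```text
time: 4.15
tool_pos: [0.5453, 0.3647, 0.1565]
tool_rot: [0.569, -0.568, 0.42, -0.421]
contact_force: [0.6, -1.0, 5.2]
gripper_width: 0.361
[ 0.56104031 -1.01050755  5.15346385] [-0.01029472  0.05974083  0.11022385] [ 4.76199796e-01  1.76657169e-01  1.60594698e+00 -1.30593202e-04
  1.35634556e+00  1.78959338e-01]
```

```bash
python3 -m jog '{"offset":[[0,0,0],[0,0,0],[0,0,0]],"angular":[[0,0,-0.6],[0,0,-0.6],[0,0,-0.6]],"jaw":[25,25,25]}'; python3 -c "
from h import *
s=manip.state();print(s['contact_force'],s['ft_torque'])"
python3 -m jog '{"offset":[[0,0,0],[0,0,0],[0,0,0]],"angular":[[0,0,-0.6],[0,0,-0.6],[0,0,-0.6]],"jaw":[25,25,25]}'; python3 -c "
from h import *
s=manip.state();print(s['contact_force'],s['ft_torque'])
cv2.imwrite('pics/w3.png',manip.grab_frame('wrist'))"
```

```text
time: 4.45
tool_pos: [0.5453, 0.3647, 0.1565]
tool_rot: [0.527, -0.526, 0.472, -0.472]
contact_force: [0.1, -0.1, 4.7]
gripper_width: 0.358
[ 0.05252032 -0.10950215  4.66654275] [-0.0090608  -0.01931712  0.10417634]
time: 4.75
tool_pos: [0.5453, 0.3647, 0.1565]
tool_rot: [-0.481, 0.479, -0.519, 0.52]
contact_force: [0.7, 0.4, 5.4]
gripper_width: 0.359
[0.73126732 0.36365826 5.40412286] [0.02452823 0.03527802 0.10571889]
```

View pics/w3.png

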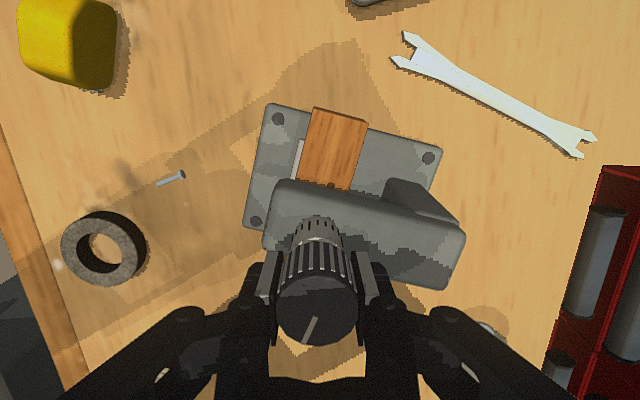

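```bash
python3 -m jog '{"offset":[[0,0,0],[0,0,0],[0,0,0],[0,0,0],[0,0,0],[0,0,0],[0,0,0]],"angular":[[0,0,-0.6],[0,0,-0.6],[0,0,-0.3],[0,0,0],[0,0,0],[0,0,0],[0,0,0]],"jaw":[25,25,25,25,70,70,70]}' && python3 -m jog '{"offset":[[0,0,0],[0,0,0.4],[0,0,0.5],[0,0,0.6],[0,0,0.6],[0,0,0],[0,0,0]],"angular":[[0,0,0],[0,0,0],[0,0,0],[0,0,0],[0,0,0],[0,0,0],[0,0,0]],"jaw":[80,80,80,80,80,80,80]}'
python3 - <<'E'
from h import *
s=manip.state();np.save('s4.npy',s,allow_pickle=True);print(s['contact_force'])
cv2.imwrite('pics/w4.png',manip.grab_frame('wrist'))
a=manip.grab_frame('scene')
cv2.imwrite('pics/sc4.png',cv2.resize(a[120:220,220:320],None,fx=6,fy=6,interpolation=2))
E
```

```text
time: 5.5
tool_pos: [0.5441, 0.3641, 0.154]
tool_rot: [0.438, -0.439, 0.555, -0.555]
contact_force: [0.3, -0.1, -0.1]
gripper_width: 0.813
time: 6.2
tool_pos: [0.5448, 0.3644, 0.2605]
tool_rot: [-0.439, 0.438, -0.555, 0.555]
contact_force: [0.5, 0.5, 0.2]
gripper_width: 0.937
[0.53665964 0.53267457 0.24622082]
```

View pics/w4.png

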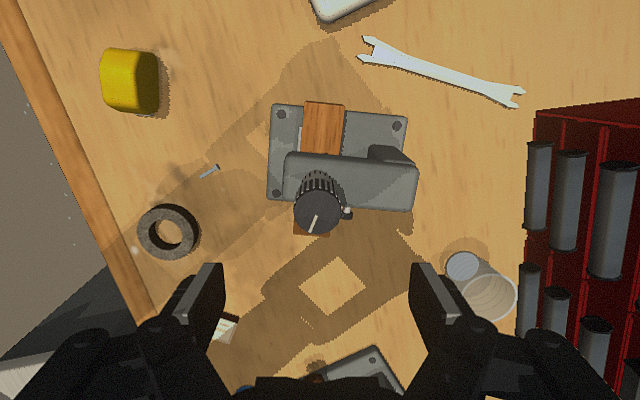

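View pics/sc4.png

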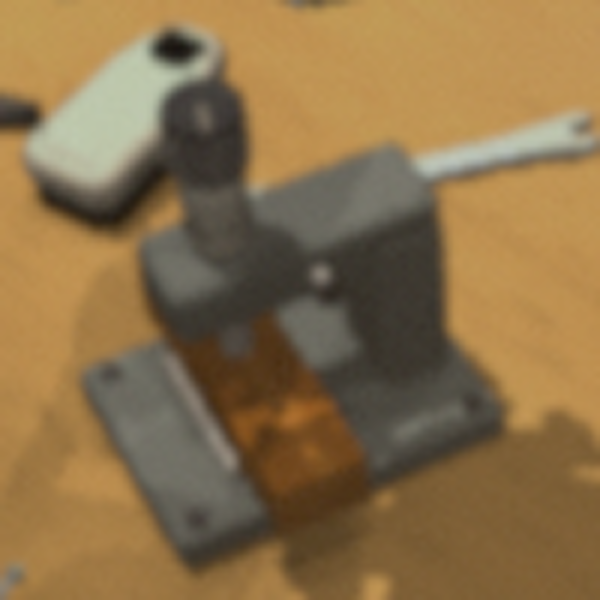

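The white line still has the same angle relative to the gripper (wrist view, (313,221)), so the knob followed the jaws without slipping in the grip. The offcut lies where it did, and the fingers are clear above it.

```bash
python3 -c "
from plant import manip
manip.job_done()"
```

```text
the job is handed in; nothing more can be done
```

I closed the spindle of the beech-offcut micrometer, let its ratchet slip, released the knob and handed the job in at about 6.3 s. No verdict is reported, so the result rests on the checks below.

I gripped the ratchet knob with the tool pointing down and turned it about 74° clockwise in small steps. Then I opened the jaws and raised the tool about 0.1 m straight up.

- **Closing and slip:** The measured moment about the vertical was about 0.01–0.05 N m early on. It reached 0.095 N m by 43° of turning and stayed at 0.104–0.110 N m up to 65°, which matches the stated 0.10 N m ratchet limit. From that I put the slip at about 30° or more, and at most about 50°.
- **Grip:** The white line kept its angle relative to the gripper, so the knob followed the jaws.
- **Forces:** Vertical force on the tool while gripping was about 5 N, and it was near zero after release.
- **Final pictures:** The offcut lies unmoved and flat on the anvil, and the fingers are clear of everything. I did not go near the other micrometer.

I could not measure the spindle's force on the offcut or the slip angle directly. Both are inferred from the moment readings.

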